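Nest the cup and start the crank bolt

TASK

Pack the cup stack for the drive: first nest the loose grey cup, upright and fully home, in the matching cup that stands in the clamp's seat, and let go of it. Then turn the clamp's red-knobbed crank bolt backward (anticlockwise from above) until it drops as its thread passes the thread start, and from there turn it forward (clockwise) one full turn, so that it is started but not screwed down. Finish while still holding the crank knob there, and leave everything else on the bench alone.

Things in the scene. Friction and masses are not known exactly. Their poses are not given: they have to be found in the camera images.
- loose_cup_centre (a point): the loose cup to be nested, grey plastic, 70 g, standing upright on the bench, mouth up, left or right of the clamp. 60 mm tall; round foot 40 mm across and 18 mm high, above it a step out to the body 54 mm across, mouth 47 mm across (wall 3.5 mm). Point: on its axis, half-way up (30 mm above its underside); z is its axis, up
- seated_cup_centre (a point): the same-shaped cup that stands in the clamp's blue seat (its underside 12 mm above the bench). Point: on its axis, half-way up (30 mm above its underside); z up. A cup nested in it rests with its step on this cup's rim, so its centre comes 42 mm above this point; the foot has 3.5 mm of play all round
- seat (a point): floor of the round blue seat (rim 57 mm across, 12 mm deep) near one end of the clamp's fixed aluminium plate (110 x 300 x 10 mm). Its y axis runs along the plate, away from the bolt
- boss_top (a point): centre of the top of the blue threaded boss (54 mm across, 64 mm high) at the plate's other end, 170 mm from the seat; fixed. The bolt's axis is the vertical line through this point
- bolt_axis (a point): on the bolt's axis, at the height of the crank arm's middle; it rises and sinks with the bolt. Its x axis points along the crank arm towards the knob
- knob_centre (a point): middle of the crank's red upright knob, 22 mm across, 40 mm tall, on a pin 50 mm from the bolt's axis; crank arm 35 mm below, pin top 37 mm above this point. It spins freely on the pin (a gripper can carry it round without turning) and floats 15 mm up or down on soft springs (100 N/m), so the bolt can rise and drop while the knob is held. Turning takes 1 to 2 N
- bolt_turn (a joint): angle of the crank bolt, rad, growing clockwise seen from above (forward, screwing in). Its zero means nothing; it stays where it is left. The thread start is found by turning backward, at most 5 rad from the start
- bolt_height (a joint): height of the bolt, m, growing upward, its zero means nothing; the bolt slides freely up and down but for its thread. Right-handed thread, pitch 10 mm. The bolt (0.5 kg) is pressed down with about 16 N by its weight and a spring and rests on the first thread: turned backward it climbs 10 mm a turn, then drops 10 mm at once where the thread starts; turned forward from there it sinks 10 mm a turn
- jar_mid (a point): bystander: whitish jar with a blue cap, 52 mm across, 75 mm tall; middle of it
- can_mid (a point): bystander: pale metal can with a yellow band, 52 mm across, 150 mm tall; middle of it
- tape_mid (a point): bystander: black tape roll lying flat, 90 mm across, 24 mm high; middle of it
- wrench_grip (a point): bystander: steel wrench lying on the bench; on its handle
- screwdriver_grip (a point): bystander: screwdriver lying on the bench; on its handle
- carton_mid (a point): bystander: small cardboard carton 70 x 50 x 45 mm; middle of it
Things that resemble listed ones, but are neither listed nor needed, are in the scene too. Leave any pink or turquoise look-alike of the part that bears loose_cup_centre alone. What is shaped like the part that bears seated_cup_centre but green or turquoise is not meant.

How it is judged (in metres and radians):
On the way, in this order (a step that is already met when the one before it is completed fails the run):
1. the loose cup is nested fully home in the seated cup and let go (horizontal distance between loose_cup_centre and seated_cup_centre below 0.0055 m and z of loose_cup_centre in the frame of seated_cup_centre between 0.038 and 0.046 m and angle between each of loose_cup_centre, seated_cup_centre's own z axis and vertical below 0.1 rad and horizontal distance between seated_cup_centre and seat below 0.008 m and contact force between the fingers and loose_cup below 0.1 N), for 0.2 s.
2. the bolt has been turned backward past its thread start and has dropped (value of joint bolt_turn between -1.5 and 0.2 rad and value of joint bolt_height below -0.006 m), for 0.1 s.
At the end, for the whole second after the job is handed in: Loose cup nested and released (axes within 5.5 mm, step within 4 mm of the rim, upright within 0.1 rad, lower cup in its seat); the bolt, after its drop, is 0.84 to 1.13 turns forward and as far down its thread, at rest, the fingers holding the knob (over 0.5 N) (all of step 1 and value of joint bolt_turn between 5.28 and 7.1 rad and value of joint bolt_height between -0.0235 and -0.0165 m and contact force between the fingers and knob above 0.5 N and velocity of joint bolt_turn between -0.15 and 0.15 rad/s); the arm keeps its last pose, push and grip.
It fails at once if a bystander was disturbed (moved over 30 mm) (distance of any of jar_mid, can_mid, tape_mid, wrench_grip, screwdriver_grip, carton_mid from where it was at the start of the episode above 0.03 m).
It also fails if it takes over 67 s, if anything falls off the work surface, if the arm or the gripper's body presses on something with over 40 N, if the wrist force passes 120 N, or if a joint passes its speed limit or range.

ROBOT

A 6-joint arm with a two-finger parallel gripper is mounted at the origin on the work surface. World frame = base frame: x ahead of the robot, y to its left, z up, the work surface at z = 0. Lengths are in mm, angles in rad, forces in N, time in s.
With the tool pointing down it reaches from about 275 to 750 mm from the base axis. Payload 10.2 kg.
Tool frame: the origin (TCP) lies on the front face of the gripper's body, between the roots of the fingers; the fingertips stand 73 mm ahead of it and the grasp point (between the pads) lies 54 mm ahead of it; z points along the fingers, y is the direction in which the jaws open and shut (so a half turn about z gives the same grasp; the last joint's range is limited). The gripper opens to 85 mm and grips with 20 to 120 N. Pads are 22 mm wide; open, the fingers measure 114 mm over their backs; the gripper's body (76 mm by 85 mm) begins 54 mm behind the grasp point. The pads swing forward as they close: fully open they stand 13 mm farther back than shut.
Start: joints at [1.037, 0.313, 1.498, -0, 1.331, -0.223], TCP at [160.569, 499.849, 303.894] pointing down, gripper open.
Joint ranges: [-2.94, 2.94], [-0.97, 2.17], [0.19, 2.56], [-1.23, 4.37], [0.02, 3.11], [-2.88, 2.88]. Speed limits (rad/s): [2.39, 2.39, 3.01, 3.14, 3.14, 3.14].

INTERFACE

Orientations are given as a unit quaternion [w, x, y, z].
In Python, from rig import ctrl gives the robot as it stands.
- The arm moves only by the tool move_arm, never from a script. Its argument "series" is a list of rows, each a list of 3 entries, a list of its own where there are three numbers: the shift along the tool's x, y, z in mm, then the turn about the tool's z in degrees, then the opening, from 0 (shut) to 1 (fully open). In form: [[[tx, ty, tz], yaw, grip], ...]. A call has 1 to 10 rows; each row is the pose to reach, as a shift and turn from the pose commanded when the call began, along the tool's axes at that moment; what a row does not reach only later rows make up. A row lasts 1/8 s, in which the tool goes at most 62.5 mm and 10.7 degrees, less where a joint would pass 70% of its speed; a pose out of reach is approached as far as the arm can. A call with a gripper value outside its range is refused whole. The fingers move at their own pace and stop on an object; "force" is the grip in N (left out, the last holds). Time passes only in rows, so rows that repeat a pose let the fingers close. It gives the time, the measured TCP pose, the force and the opening at its end, in the units of the state.
- ctrl.sense(): the state, without advancing time (a new reading comes with each control period).
- ctrl.capture(name): name is "scene" or "side" or "wrist"; returns (picture, depth): 384x512x3 uint8, red, green, blue; 384x512 float32, mm along the optical axis (not along the pixel's ray), 0 where there is no reading.
- ctrl.camera_model(name): a dict with "fov_y" (degrees; the focal length in pixels is half the picture's height over the tangent of half this angle, whatever the lens; pixels are square), "cx", "cy" (the principal point, pixels), "rvec" (rotation vector, rad) and "tvec" (3), from world to camera coordinates, as OpenCV has them. Camera axes: x right, y down, z forward; pixel columns grow to the right and rows downward; lengths in mm; the calibration is good to about 2 mm. A picture is of the moment at which its call begins: read the wrist's pose just before it. camera_model takes no time and is no camera call; for the wrist camera it gives the pose at the moment of the call.
- ctrl.finish_job(): hands the job in, once; it reports no verdict.
The state is a dict: "time_s": time; "joints": joint angles; "dq": joint speeds; "tau": joint torques, N m; "eef_pos": TCP position; "ee_rot": TCP orientation; "force": force on the tool from outside, world axes, zero at the start; "wrist_torque": the same for the moment, N m; "grip_width": opening from 0.0 (shut) to 1.0 (fully open).
Only numpy, scipy, OpenCV 4.12 (cv2) and the standard library are available. Lean on these libraries where they do the work, as an engineer would, in place of code of your own. Each camera call takes 0.05 s, during which the arm holds its last target.

## Working session

There is one attempt and no reset: what is moved stays moved. The work goes in short steps, Python scripts to look and compute and a tool call to move; the robot and the scene stay as the last step left them, time stands still between calls to the robot, and variables do not carry over. Pictures are saved under pics/ and viewed, and the job is handed in when it is done.

Besides the shell and the picture viewer there is one more tool, called after ">>>" by a JSON object that holds its "fn" and its "kwargs", one argument or row to a line. move_arm: Moves the arm, as the interface text tells. Its arguments: {"type":"object","properties":{"series":{"type":"array","items":{"type":"array"}},"force":{"type":"number"}},"required":["series"]}

```bash
ls; mkdir -p pics; cat > h.py <<'E'
import numpy as np, cv2
from rig import ctrl
def cam(n):
    m=ctrl.camera_model(n); f=192/np.tan(np.radians(m['fov_y'])/2)
    R=cv2.Rodrigues(np.array(m['rvec'],float))[0]; t=np.array(m['tvec'],float).reshape(3)
    return f,m['cx'],m['cy'],R,t,m
def ray(c,u,v):
    f,cx,cy,R,t,m=c
    d=R.T@np.array([(u-cx)/f,(v-cy)/f,1.]); return -R.T@t,d
def onz(c,u,v,z):
    o,d=ray(c,u,v); return o+d*(z-o[2])/d[2]
def pts(c,dep):
    f,cx,cy,R,t,m=c
    v,u=np.mgrid[0:384,0:512]; P=np.stack([(u-cx)/f*dep,(v-cy)/f*dep,dep],-1)
    return (P-t)@R
def proj(c,p):
    f,cx,cy,R,t,m=c; q=R@np.array(p,float)+t; return f*q[0]/q[2]+cx,f*q[1]/q[2]+cy
def save(n,im,k=1.5):
    cv2.imwrite('pics/'+n,cv2.resize(im[:,:,::-1],None,fx=k,fy=k,interpolation=cv2.INTER_CUBIC))
E
python3 - <<'E'
from h import *
s=ctrl.sense(); print(s)
for n in ['scene','side','wrist']:
    c=cam(n); p,d=ctrl.capture(n); save(n+'0.png',p); np.savez(n+'0.npz',p=p,d=d); print(n,c[5])
    np.save(n+'0cam.npy',np.array([c[0],c[1],c[2],c[3],c[4]],dtype=object),allow_pickle=True)
E
```

```text
pics
{'time_s': 0.0, 'joints': array([ 1.03661061e+00,  3.13492257e-01,  1.49843306e+00, -2.24096493e-05,
        1.33100507e+00, -2.23372948e-01]), 'dq': array([-0.000981  , -0.00318378,  0.00154336,  0.00104406, -0.00111658,
       -0.00187139]), 'tau': array([ 6.14934779e-04, -4.12254238e+01, -2.59744138e+01, -6.83744679e-05,
        3.99888901e-03, -3.37290686e-06]), 'eef_pos': array([160.47962566, 499.70146692, 303.31490497]), 'ee_rot': array([-2.37226176e-04,  1.54778928e-01,  9.87948904e-01, -6.25477638e-04]), 'force': array([-0.02650449, -0.29543953,  0.86637242]), 'wrist_torque': array([ 0.00244754,  0.03197053, -0.02945312]), 'grip_width': 0.9996054291965075}
scene {'fov_y': 56.812612887137504, 'cx': 257.4088695030631, 'cy': 192.47847431780312, 'rvec': array([ 2.32384016,  1.21978755, -0.34164361]), 'tvec': array([-351.44854256, -283.89411898, 1214.09441717])}
side {'fov_y': 45.19774129809909, 'cx': 256.60894341358056, 'cy': 182.92073542124558, 'rvec': array([ 2.28461594, -0.75396487,  0.3147185 ]), 'tvec': array([-416.29916999,  359.0051988 , 1219.73588701])}
wrist {'fov_y': 66.18556283246697, 'cx': 260.77271938609834, 'cy': 189.2640221447608, 'rvec': array([-2.34913741, -1.71335555, -0.23636725]), 'tvec': array([-525.58847176,  -35.44821171,  379.249397  ])}
```

View pics/scene0.png

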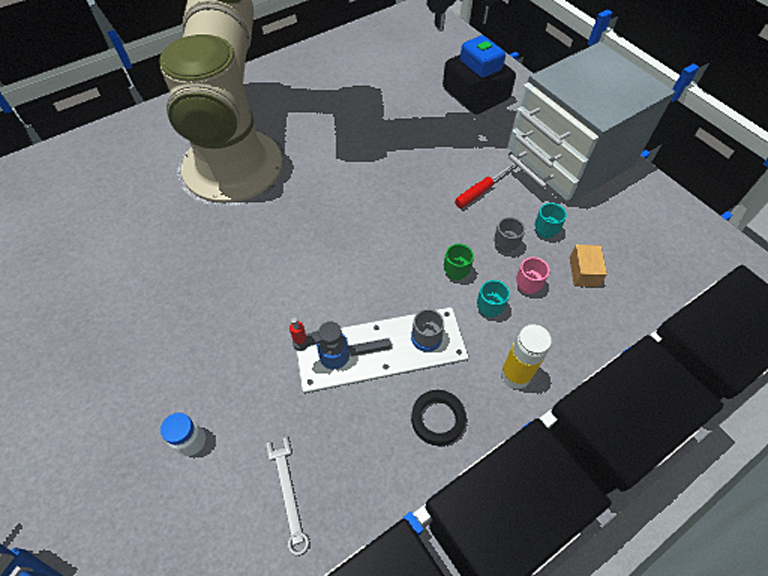

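View pics/side0.png

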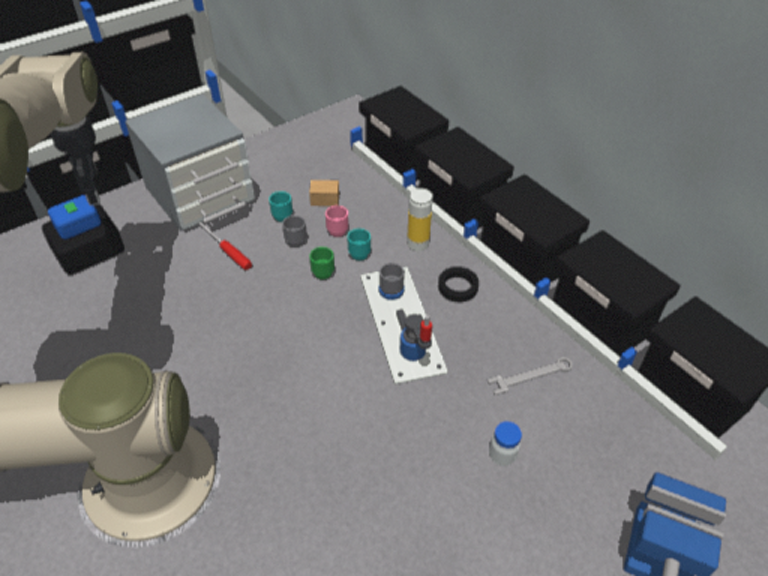

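View pics/wrist0.png

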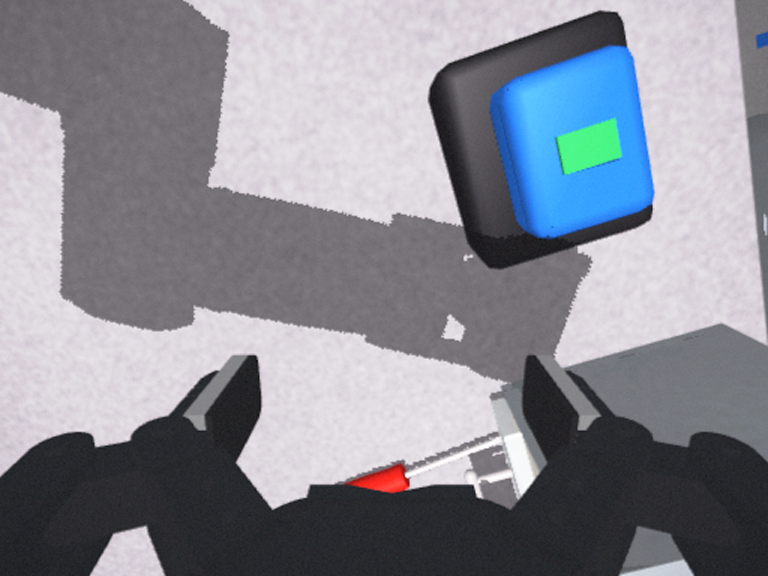

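```bash
python3 - <<'E'
from h import *
ims=[]
for n,(u,v),(a,b) in [('scene',(510,234),(428,328)),('side',(295,230),(392,280))]:
    c=cam(n); z=np.load(n+'0.npz'); p,d=z['p'],z['d']
    P=pts(c,d.astype(float))
    hsv=cv2.cvtColor(p,cv2.COLOR_RGB2HSV)
    for nm,cc in [('loose',(u,v)),('seated',(a,b))]:
        x,y=int(cc[0]/1.5),int(cc[1]/1.5)
        w=P[y-18:y+18,x-18:x+18].reshape(-1,3)
        g=w[(w[:,2]>(45 if nm=='loose' else 60))&(w[:,2]<90)]
        top=np.percentile(g[:,2],97)
        r=g[g[:,2]>top-5]
        # circle fit
        A=np.c_[2*r[:,:2],np.ones(len(r))]; s=np.linalg.lstsq(A,(r[:,:2]**2).sum(1),rcond=None)[0]
        print(n,nm,len(r),'top',top.round(1),'centre',s[:2].round(1),'R',np.sqrt(s[2]+s[:2]@s[:2]).round(1))
    red=((hsv[...,0]<8)|(hsv[...,0]>172))&(hsv[...,1]>150)&(hsv[...,2]>70)
    k,l,st,ce=cv2.connectedComponentsWithStats(red.astype(np.uint8))
    for i in range(1,k):
        if st[i,4]>15:
            q=P[l==i]; print(n,'red',ce[i]*1.5,st[i],np.median(q,0).round(1),np.percentile(q[:,2],[3,97]).round(1))
    for w0 in [(u,v),(a,b),(310,340) if n=='scene' else (415,335)]:
        x,y=int(w0[0]/1.5),int(w0[1]/1.5)
        ims.append(cv2.resize(p[y-36:y+36,x-48:x+48],None,fx=2.7,fy=2.7,interpolation=cv2.INTER_CUBIC))
save('crop.png',np.vstack([np.hstack(ims[:3]),np.hstack(ims[3:])]),1)
E
```

```text
scene loose 69 top 61.7 centre [552.8 355. ] R 40.1
scene seated 74 top 74.1 centre [607.1  95.3] R 25.0
scene red [473.35714286 191.9408867 ] [304 118  25  21 203] [389.6 384.8  22.4] [ 9.6 27.2]
scene red [297.59677419 333.41935484] [193 214  11  15  93] [ 536.8 -112.7  144.5] [119.1 154.3]
side loose 66 top 64.0 centre [521.5 350.8] R 56.5
side seated 47 top 75.7 centre [606.7  96.4] R 24.9
side red [235.36824324 254.66554054] [147 161  21  19 148] [381.4 380.7  23.4] [12.5 30.1]
side red [425.0625 330.875 ] [280 214   8  13  72] [ 524.2 -115.   142. ] [119.  156.1]
```

View pics/crop.png

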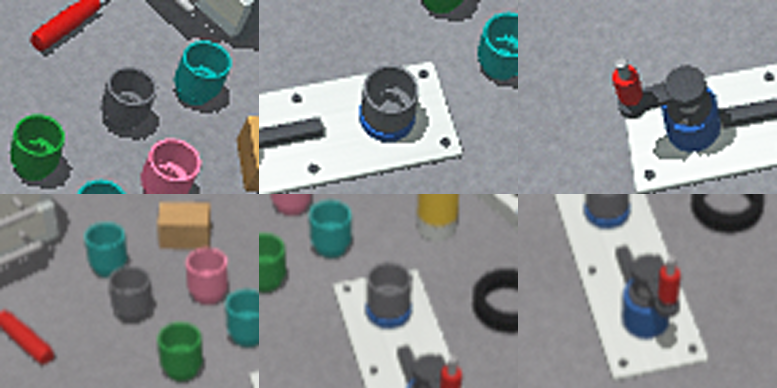

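```bash
python3 - <<'E'
from h import *
def circ(r):
    A=np.c_[2*r[:,:2],np.ones(len(r))]; s=np.linalg.lstsq(A,(r[:,:2]**2).sum(1),rcond=None)[0]
    return s[:2].round(1),np.sqrt(s[2]+s[:2]@s[:2]).round(1),len(r)
for n,(u,v) in [('scene',(510,234)),('side',(295,230))]:
    c=cam(n); z=np.load(n+'0.npz'); p,d=z['p'],z['d']
    P=pts(c,d.astype(float)); hsv=cv2.cvtColor(p,cv2.COLOR_RGB2HSV)
    x,y=int(u/1.5),int(v/1.5); m=np.zeros((384,512),bool); m[y-20:y+20,x-20:x+20]=1
    g=m&(hsv[...,1]<60)&(P[...,2]>52)&(P[...,2]<70)
    print(n,'loose',circ(P[g]), 'body mean',P[g].mean(0).round(1))
    # all tall things near bolt
    q=P.reshape(-1,3); H=hsv.reshape(-1,3); col=p.reshape(-1,3)
    near=(abs(q[:,0]-570)<110)&(abs(q[:,1]+70)<160)&(q[:,2]>20)&(q[:,2]<230)
    dark=near&(H[:,2]<100)&(H[:,1]<90)
    for lo in range(20,200,10):
        w=q[dark&(q[:,2]>lo)&(q[:,2]<=lo+10)]
        if len(w)>3: print(lo,len(w),w.min(0).round(0),w.max(0).round(0),np.median(w,0).round(0))
    b=q[near&(H[:,0]>100)&(H[:,0]<125)&(H[:,1]>130)]
    bb=b[b[:,1]<20]; print('boss',len(bb),np.median(bb,0).round(1),bb[:,2].max())
    print('boss top',circ(bb[(bb[:,2]>20)]))
    w=P[(hsv[...,1]<40)&(hsv[...,2]>190)&(abs(P[...,2]-10)<6)&(abs(P[...,0]-600)<130)&(abs(P[...,1])<220)]
    rect=cv2.minAreaRect(w[:,:2].astype(np.float32)); print('plate',rect)
E
```

```text
scene loose (array([526. , 360.3]), np.float64(24.9), 107) body mean [526.6 360.7  57.2]
20 121 [546. -38.  20.] [624.  78.  29.] [567.  -3.  25.]
30 28 [584.  69.  31.] [632.  89.  40.] [618.  77.  36.]
40 31 [557. -39.  40.] [633.  90.  50.] [617.  73.  45.]
50 29 [536. -76.  50.] [633.  90.  60.] [614.  73.  56.]
60 123 [534. -82.  60.] [632.  89.  70.] [555. -58.  64.]
70 5 [549. -70.  70.] [632.  87.  73.] [611.  68.  71.]
90 34 [ 526. -122.   92.] [561. -50. 100.] [553. -77.  96.]
100 223 [ 522. -123.  100.] [561. -43. 109.] [539. -71. 105.]
160 8 [ 531. -114.  161.] [ 534. -107.  170.] [ 533. -110.  167.]
170 4 [ 531. -113.  172.] [ 534. -107.  175.] [ 534. -111.  174.]
boss 168 [562.3 -71.7  48.8] 63.26255146409584
boss top (array([543.9, -62.4]), np.float64(24.0), 168)
plate ((582.4526977539062, -20.955307006835938), (386.5892639160156, 161.97898864746094), 84.5429458618164)
side loose (array([529.1, 339.2]), np.float64(36.4), 89) body mean [526.4 359.1  58.3]
20 51 [554. -82.  20.] [624.  89.  30.] [571.  15.  26.]
30 21 [566.  18.  30.] [620.  87.  40.] [599.  74.  36.]
40 24 [545. -86.  40.] [621.  90.  49.] [592.  75.  44.]
50 32 [536. -77.  50.] [622.  86.  60.] [593.  74.  55.]
60 70 [521. -78.  60.] [618.  88.  69.] [536. -57.  65.]
70 16 [521. -68.  70.] [626.  88.  79.] [536. -59.  73.]
90 19 [ 519. -119.   92.] [533. -63.  99.] [ 524. -106.   96.]
100 132 [ 516. -121.  100.] [559. -47. 110.] [533. -69. 105.]
110 6 [525. -66. 110.] [555. -49. 112.] [536. -60. 111.]
boss 131 [525.2 -76.6  43.5] 66.17232080267944
boss top (array([539.7, -63.9]), np.float64(21.4), 131)
plate ((574.7742309570312, 17.92962646484375), (304.4814758300781, 109.48624420166016), 67.52523040771484)
```

```bash
python3 - <<'E'
from h import *
c=cam('scene'); z=np.load('scene0.npz'); P=pts(c,z['d'].astype(float))
for nm,(u,v) in dict(turqA=(550,208),turqB=(493,285),pink=(533,265),green=(459,250),cupL=(510,222),cancap=(534,335),tape=(418,415),carton=(588,252),jar=(178,425)).items():
    x,y=int(u/1.5),int(v/1.5); w=P[y-9:y+9,x-9:x+9].reshape(-1,3); w=w[w[:,2]>15]
    r=w[w[:,2]>np.percentile(w[:,2],95)-8]; print(nm,r.mean(0).round(0),r.min(0).round(0),r.max(0).round(0))
E
```

```text
turqA [539. 446.  72.] [ 519. -218.   52.] [923. 482. 882.]
turqB [611. 231.  73.] [ 595. -218.   52.] [923. 264. 882.]
pink [616. 328.  69.] [ 598. -218.   52.] [923. 360. 882.]
green [529. 221.  95.] [ 493. -218.   53.] [923. 263. 882.]
cupL [529. 349.  81.] [ 500. -218.   52.] [923. 389. 882.]
cancap [750. 181. 153.] [ 729. -218.  145.] [923. 206. 882.]
tape [719.  -8.  38.] [ 696. -218.   19.] [923.  22. 882.]
carton [661. 433.  67.] [ 625. -218.   40.] [923. 483. 882.]
jar [ 536. -333.   81.] [ 512. -357.   70.] [ 923. -218.  882.]
```

>>> {"fn": "move_arm", "kwargs": {
  "series": [
    [[-56,-3,0],10,1],
    [[-112,-6,0],20,1],
    [[-168,-9,0],30,1],
    [[-224,-12,0],37,1],
    [[-280,-15,20],37,1],
    [[-336,-18,40],37,1],
    [[-391,-21,60],37,1],
    [[-391,-21,80],37,1],
    [[-391,-21,80],37,1],
    [[-391,-21,80],37,1]
  ],
  "force": 30
}}

```text
time_s: 1.4
eef_pos: [526.2, 360.7, 224.9]
ee_rot: [0.0, 0.46, 0.888, 0.0]
force: [0.7, -0.7, 1.0]
grip_width: 0.996
```

```bash
python3 - <<'E'
from h import *
s=ctrl.sense(); print(s['time_s'],s['eef_pos'],s['ee_rot'],s['force'])
c=cam('wrist'); p,d=ctrl.capture('wrist'); save('w1.png',p); P=pts(c,d.astype(float)); np.savez('w1.npz',p=p,d=d,P=P)
print('camc',-c[3].T@c[4], proj(c,(526.5,360,60)))
E
```

```text
1.4 [526.16387152 360.74766782 224.90857219] [3.29458857e-04 4.59933023e-01 8.87953437e-01 4.46378686e-04] [ 0.71536265 -0.73342655  0.95585256]
camc [486.21309241 418.55962039 295.01738085] (np.float64(259.3862142309354), np.float64(194.0603390645297))
```

View pics/w1.png

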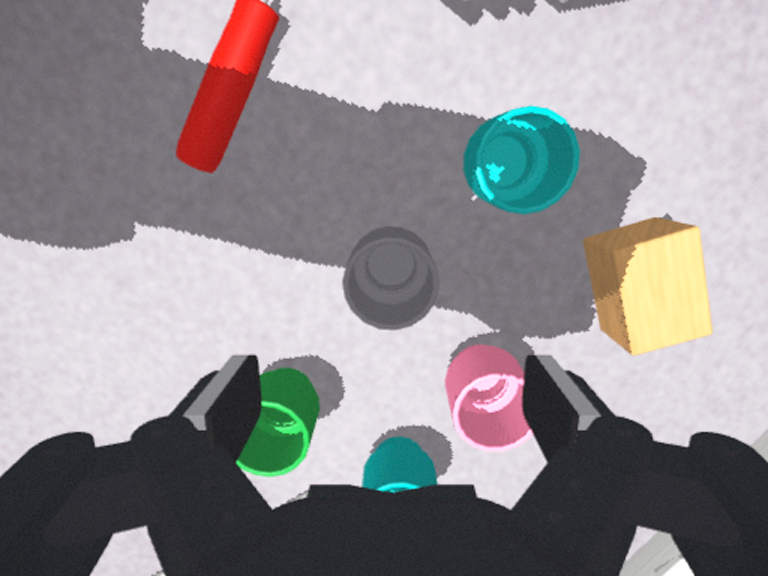

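```bash
python3 - <<'E'
from h import *
z=np.load('w1.npz'); P=z['P'];p=z['p']
m=np.zeros((384,512),bool); m[145:225,222:300]=1
hsv=cv2.cvtColor(p,cv2.COLOR_RGB2HSV)
g=m&(P[...,2]>55)&(P[...,2]<66); r=P[g]
A=np.c_[2*r[:,:2],np.ones(len(r))]; s=np.linalg.lstsq(A,(r[:,:2]**2).sum(1),rcond=None)[0]
print(len(r),s[:2],np.sqrt(s[2]+s[:2]@s[:2]),r[:,2].mean(), (r.min(0)+r.max(0))/2)
R=np.array([[-.577,.817],[.817,.577]]) # tool x,y rows
# exact
q=ctrl.sense()['ee_rot']; a=np.array(q[1:3]); a/=np.linalg.norm(a)
X=2*a[0]*a-[1,0]; Y=2*a[1]*a-[0,1]; print(X,Y)
dl=s[:2]-ctrl.sense()['eef_pos'][:2]; print(dl, 'tx,ty',dl@X,dl@Y)
im=cv2.resize(p[110:250,180:340],None,fx=4,fy=4); cv2.imwrite('pics/w1c.png',im[:,:,::-1])
E
```

```text
904 [524.47709325 363.61253194] 24.876401261591177 59.57852593072494 [524.64637783 363.4381539   58.52835336]
[-0.57706472  0.81669842] [0.81669842 0.57706472]
[-1.70717729  2.7715222 ] tx,ty 3.2486495812129395 0.20509867715930827
```

View pics/w1c.png

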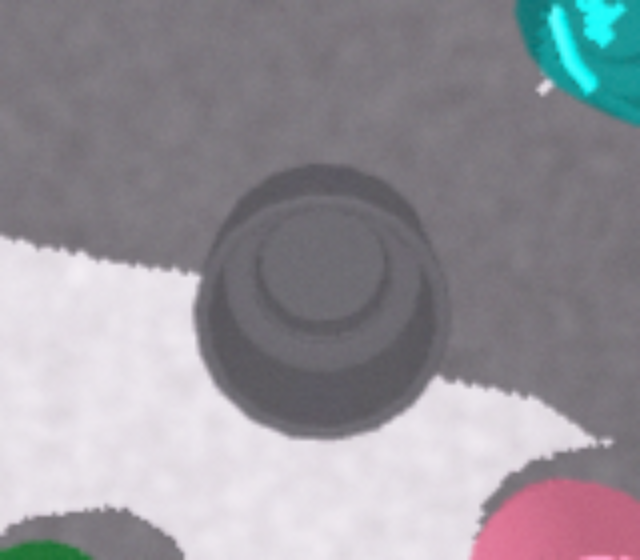

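>>> {"fn": "move_arm", "kwargs": {
  "series": [
    [[3,0,40],0,1],
    [[3,0,80],0,1],
    [[3,0,110],0,1],
    [[3,0,129],0,1],
    [[3,0,129],0,1],
    [[3,0,129],0,0.4],
    [[3,0,129],0,0.4],
    [[3,0,129],0,0.4],
    [[3,0,129],0,0.4]
  ],
  "force": 30
}}

```text
time_s: 2.58
eef_pos: [525.2, 363.0, 96.4]
ee_rot: [0.001, 0.46, 0.888, 0.001]
force: [-0.6, -0.0, 5.5]
grip_width: 0.616
```

>>> {"fn": "move_arm", "kwargs": {
  "series": [
    [[0,0,0],0,0.3],
    [[0,0,0],0,0.3],
    [[0,0,-30],0,0.3],
    [[0,0,-80],0,0.3],
    [[0,0,-130],0,0.3],
    [[0,0,-150],0,0.3],
    [[0,0,-150],0,0.3]
  ]
}}

```text
time_s: 3.45
eef_pos: [524.9, 362.9, 246.5]
ee_rot: [0.001, 0.46, 0.888, 0.001]
force: [-1.1, -0.3, -0.9]
grip_width: 0.611
```

```bash
python3 - <<'E'
from h import *
s=ctrl.sense(); print(s['time_s'],s['eef_pos'],s['grip_width'],s['force'])
c=cam('wrist'); p,d=ctrl.capture('wrist'); save('w2.png',p,1); P=pts(c,d.astype(float)); np.savez('w2.npz',p=p,d=d,P=P)
p,d=ctrl.capture('scene'); save('s2.png',p,1);np.savez('s2.npz',p=p,d=d)
E
```

```text
3.45 [524.94431255 362.89537421 246.53559077] 0.6109738947890823 [-1.05090331 -0.33104779 -0.86478075]
```

View pics/w2.png

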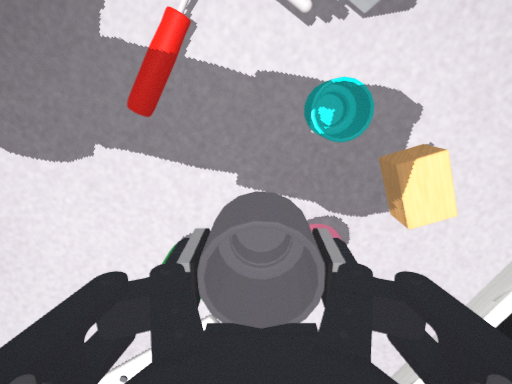

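View pics/s2.png

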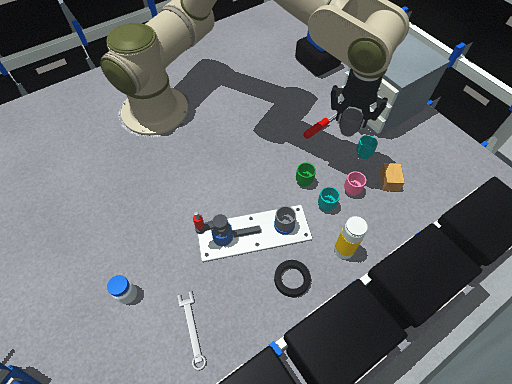

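>>> {"fn": "move_arm", "kwargs": {
  "series": [
    [[-55,-13,0],0,0.3],
    [[-110,-27,0],0,0.3],
    [[-165,-40,0],0,0.3],
    [[-220,-54,0],0,0.3],
    [[-275,-67,0],0,0.3],
    [[-325,-80,0],0,0.3],
    [[-355,-87,0],0,0.3],
    [[-355,-87,0],0,0.3],
    [[-355,-87,0],0,0.3]
  ]
}}

```text
time_s: 4.68
eef_pos: [657.8, 23.2, 243.7]
ee_rot: [-0.001, 0.46, 0.888, -0.0]
force: [-0.4, 0.3, -0.8]
grip_width: 0.611
```

```bash
python3 - <<'E'
from h import *
s=ctrl.sense(); print(s['time_s'],s['eef_pos'],s['ee_rot'],s['grip_width'],s['force'])
c=cam('wrist'); p,d=ctrl.capture('wrist'); save('w3.png',p,1.5); P=pts(c,d.astype(float)); np.savez('w3.npz',p=p,d=d,P=P)
print(proj(c,(607,96,72)))
E
```

```text
4.675 [657.76673817  23.17644358 243.73744162] [-1.03614243e-03  4.60064745e-01  8.87884737e-01 -2.27295936e-04] 0.6114945050409748 [-0.39951671  0.31624408 -0.8080313 ]
(np.float64(260.7037055511021), np.float64(80.87480081748001))
```

View pics/w3.png

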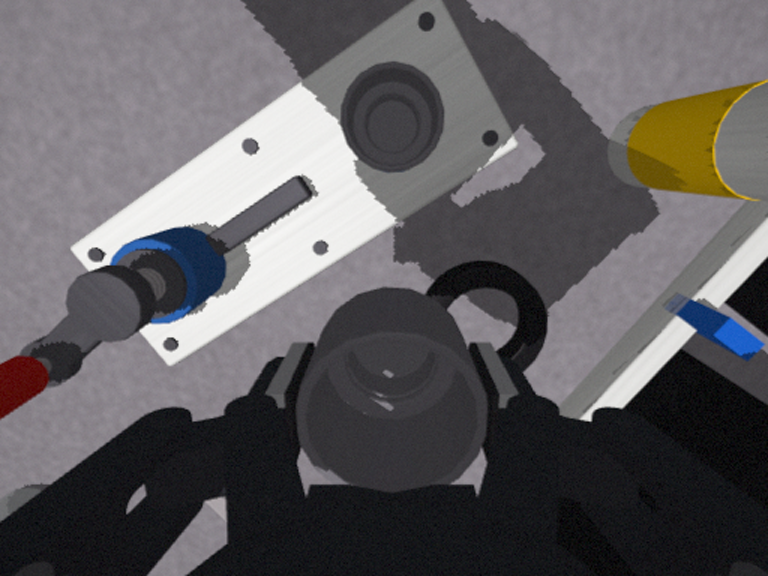

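```bash
cat >> h.py <<'E'
from scipy.optimize import least_squares
def circ(r,R=None):
    f=lambda s: np.hypot(r[:,0]-s[0],r[:,1]-s[1])-(s[2] if R is None else R)
    s=least_squares(f,[*r[:,:2].mean(0),25],loss='soft_l1',f_scale=.7).x; return s
E
python3 - <<'E'
from h import *
z=np.load('w3.npz'); P=z['P'];p=z['p'];s=ctrl.sense();t=s['eef_pos']
m=np.zeros((384,512),bool); m[35:120,220:303]=1
g=P[m]; 
for lo,hi in [(66,80),(68,76),(70,74)]:
    r=g[(g[:,2]>lo)&(g[:,2]<hi)]; a=circ(r); print('seated',len(r),a,r[:,2].mean(), (r[:,:2].min(0)+r[:,:2].max(0))/2)
m=np.zeros((384,512),bool); m[215:325,200:322]=1
g=P[m]; print(np.percentile(g[:,2],[1,10,50,90,97]))
for lo,hi in [(200,212),(203,210),(204,208)]:
    r=g[(g[:,2]>lo)&(g[:,2]<hi)]; b=circ(r); print('held',len(r),b,circ(r,25.2)[:2],r[:,2].mean())
a0=np.array(s['ee_rot'][1:3]); a0/=np.linalg.norm(a0); X=2*a0[0]*a0-[1,0]; Y=2*a0[1]*a0-[0,1]
r=g[(g[:,2]>203)&(g[:,2]<210)]
loc=np.c_[(r[:,:2]-t[:2])@X,(r[:,:2]-t[:2])@Y]; print(loc.min(0),loc.max(0)); print('held in tool',(b[:2]-t[:2])@X,(b[:2]-t[:2])@Y)
dl=a[:2]-b[:2]; print('shift',dl@X,dl@Y)
E
```

```text
seated 1092 [606.37823216  97.06115348  24.74906557] 71.54091371491909 [606.3353348   97.16091485]
seated 1041 [606.34626315  97.13213111  24.82866867] 71.76849844910728 [606.3353348   97.16091485]
seated 985 [606.3036487   97.17363862  24.90361013] 71.9012284254487 [606.34759323  97.16091485]
[ -0.23986441 151.66998163 188.74495177 207.368417   208.1324932 ]
held 4093 [657.05988507  25.27854916  24.59023993] [657.05257826  25.30136366] 205.53549191955508
held 3263 [657.16670162  25.14662204  24.55358532] [657.21651923  25.08317121] 206.55651449385135
held 2640 [657.1926168   25.11519103  24.56906386] [657.23842176  25.01908803] 206.69218581574597
[-23.86558445 -25.72688878] [27.62834404 26.4899353 ]
held in tool 1.6382997630906335 0.42597873912323286
shift 88.2162445088695 0.033880414104247907
```

>>> {"fn": "move_arm", "kwargs": {
  "series": [
    [[45,0,0],0,0.3],
    [[88,0,10],0,0.3],
    [[88,0,40],0,0.3],
    [[88,0,62],0,0.3],
    [[88,0,62],0,0.3],
    [[88,0,62],0,0.3]
  ]
}}

```text
time_s: 5.48
eef_pos: [607.7, 94.9, 184.0]
ee_rot: [0.001, 0.46, 0.888, 0.0]
force: [-0.4, 0.5, -1.1]
grip_width: 0.611
```

```bash
python3 - <<'E'
from h import *
s=ctrl.sense();t=s['eef_pos']; print(s['time_s'],t,s['ee_rot'],s['grip_width'],s['force'])
a0=np.array(s['ee_rot'][1:3]); a0/=np.linalg.norm(a0); X=2*a0[0]*a0-[1,0]; Y=2*a0[1]*a0-[0,1]
h=t[:2]+1.64*X+.43*Y; d=np.array([606.35,97.15])-h; print('remaining',d@X,d@Y)
ims=[]
for n in ['scene','side']:
    p,dd=ctrl.capture(n); u,v=map(int,proj(cam(n),(607,96,100))); ims.append(cv2.resize(p[v-50:v+50,u-65:u+65],None,fx=3,fy=3,interpolation=cv2.INTER_CUBIC))
save('i4.png',np.hstack(ims),1)
E
```

```text
5.475 [607.68053478  94.85497142 183.95872538] [6.42788330e-04 4.59969664e-01 8.87934338e-01 3.25345982e-04] 0.6105501448141046 [-0.36217801  0.45148726 -1.14731362]
remaining 1.0022116773871652 -0.19294211437832207
```

View pics/i4.png

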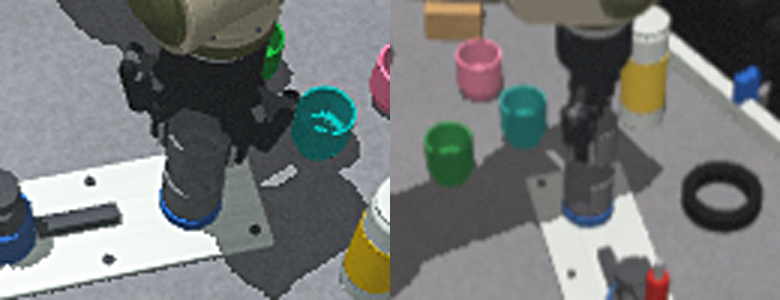

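>>> {"fn": "move_arm", "kwargs": {
  "series": [
    [[1,0,6],0,0.3],
    [[1,0,12],0,0.3],
    [[1,0,17],0,0.3],
    [[1,0,22],0,0.3],
    [[1,0,26],0,0.3],
    [[1,0,26],0,0.3]
  ]
}}

```text
time_s: 6.32
eef_pos: [606.8, 95.2, 156.6]
ee_rot: [-0.0, 0.46, 0.888, -0.0]
force: [0.8, 0.1, -0.1]
grip_width: 0.611
```

>>> {"fn": "move_arm", "kwargs": {
  "series": [
    [[0,0,3],0,0.3],
    [[0,0,5],0,0.3],
    [[0,0,6.5],0,0.3],
    [[0,0,6.5],0,0.3]
  ]
}}

```text
time_s: 6.82
eef_pos: [606.9, 95.2, 150.5]
ee_rot: [0.0, 0.46, 0.888, 0.0]
force: [1.1, 0.1, -1.0]
grip_width: 0.612
```

>>> {"fn": "move_arm", "kwargs": {
  "series": [
    [[0,0,1],0,0.3],
    [[0,0,2],0,0.3],
    [[0,0,2],0,0.3]
  ]
}}

```text
time_s: 7.2
eef_pos: [607.1, 95.2, 150.3]
ee_rot: [0.001, 0.46, 0.888, 0.0]
force: [-5.8, -1.2, 14.7]
grip_width: 0.615
```

>>> {"fn": "move_arm", "kwargs": {
  "series": [
    [[0,0,1],0,0.3],
    [[0,0,1],0,0.66],
    [[0,0,1],0,0.8],
    [[0,0,1],0,0.9],
    [[0,0,1],0,0.9],
    [[0,0,-30],0,0.9],
    [[0,0,-80],0,0.9],
    [[0,0,-110],0,0.9],
    [[0,0,-110],0,0.9],
    [[0,0,-110],0,0.9]
  ]
}}

```text
time_s: 8.45
eef_pos: [606.6, 95.2, 257.1]
ee_rot: [-0.001, 0.46, 0.888, -0.0]
force: [-0.1, 0.3, -0.6]
grip_width: 0.9
```

```bash
python3 - <<'E'
from h import *
s=ctrl.sense();t=s['eef_pos']; print(s['time_s'],t,s['ee_rot'],s['grip_width'],s['force'])
ims=[]
for n in ['scene','side','wrist']:
    c=cam(n); p,dd=ctrl.capture(n); P=pts(c,dd.astype(float)); u,v=map(int,proj(c,(607,96,100)))
    m=np.zeros((384,512),bool); k=60 if n=='wrist' else 25; m[max(v-k,0):v+k,max(u-k,0):u+k]=1
    r=P[m]; r=r[(r[:,2]>105)&(r[:,2]<122)&(np.hypot(r[:,0]-607,r[:,1]-96)<40)]; print(n,u,v,len(r),circ(r),np.percentile(r[:,2],[50,90,97]))
    A=np.c_[r[:,:2]-[607,96],np.ones(len(r))]
    v0=min(max(v-50,0),284);ims.append(cv2.resize(p[v0:v0+100,u-45:u+45],None,fx=2.8,fy=2.8,interpolation=cv2.INTER_CUBIC))
    if n=='wrist': save('w5.png',p,1.5)
save('i5.png',np.hstack(ims),1)
E
```

```text
8.45 [606.55129954  95.20455592 257.12391171] [-8.86877772e-04  4.60264682e-01  8.87781193e-01 -4.35783282e-04] 0.9003772343402835 [-0.12834969  0.29077276 -0.64675722]
scene 286 208 140 [608.16913949  93.24636293  25.19666543] [112.34765967 114.97590059 115.91512491]
side 260 174 99 [607.48793261  94.98894737  24.67985563] [112.78124393 116.86007856 118.1284516 ]
wrist 261 195 1283 [606.51836785  96.72058219  24.76303141] [113.721525   114.7865309  115.23898236]
```

View pics/i5.png

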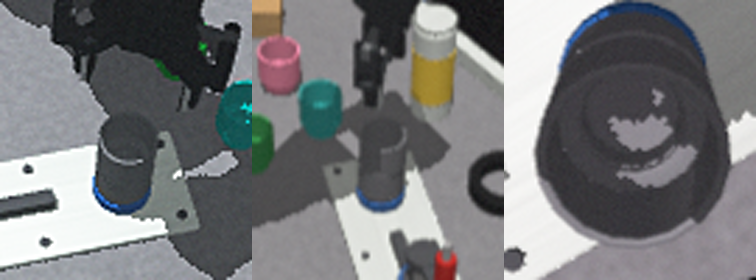

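View pics/w5.png

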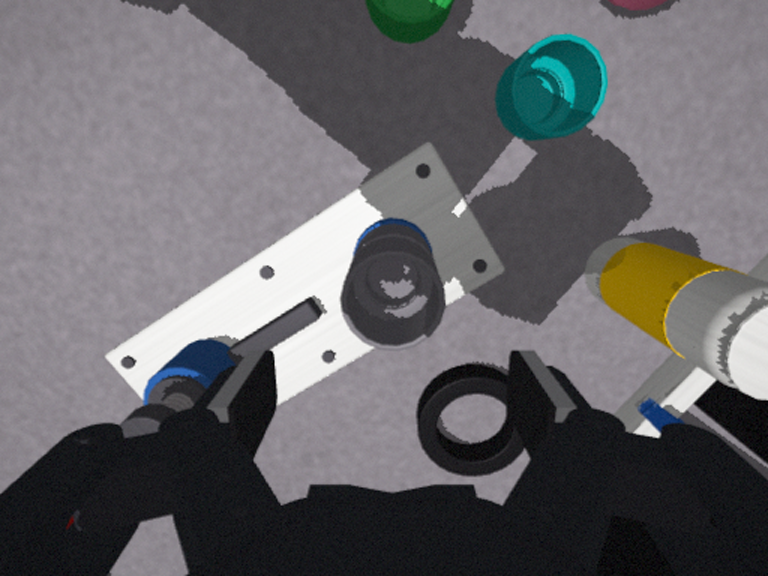

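>>> {"fn": "move_arm", "kwargs": {
  "series": [
    [[-39,-36,0],0,0.9],
    [[-78,-72,0],0,0.9],
    [[-117,-108,0],0,0.9],
    [[-156,-144,0],0,0.7],
    [[-195,-181,0],0,0.7],
    [[-195,-181,0],0,0.7],
    [[-195,-181,0],0,0.7]
  ]
}}

```text
time_s: 9.48
eef_pos: [571.3, -167.9, 257.8]
ee_rot: [-0.001, 0.46, 0.888, 0.0]
force: [0.6, 0.0, 0.7]
grip_width: 0.7
```

```bash
python3 - <<'E'
from h import *
s=ctrl.sense();t=s['eef_pos']; print(s['time_s'],t,s['ee_rot'],s['grip_width'],s['force'],s['joints'])
c=cam('wrist'); p,d=ctrl.capture('wrist'); P=pts(c,d.astype(float)); save('w6.png',p); np.savez('w6.npz',p=p,d=d,P=P)
hsv=cv2.cvtColor(p,cv2.COLOR_RGB2HSV)
red=((hsv[...,0]<8)|(hsv[...,0]>172))&(hsv[...,1]>130)&(hsv[...,2]>40)
k,l,st,ce=cv2.connectedComponentsWithStats(red.astype(np.uint8))
for i in range(1,k):
    if st[i,4]>40:
        q=P[l==i]; top=np.percentile(q[:,2],97); r=q[q[:,2]>top-4]; print(ce[i],st[i],np.median(q,0),'top',top,len(r),(r.min(0)+r.max(0))/2,circ(r))
E
```

```text
9.475 [ 571.31606905 -167.9368918   257.80475774] [-5.96428569e-04  4.60302861e-01  8.87761734e-01  1.54189868e-04] 0.699512655742405 [0.60581403 0.02040932 0.71331961] [-4.82555355e-01  5.04335353e-01  1.34032141e+00  3.14980928e-04
  1.29813006e+00 -1.09676385e+00]
[260.10939511  99.59330759] [242  81  37  38 777] [ 529.68511168 -107.64979987  153.63789862] top 155.10454614685534 756 [ 529.09923388 -107.83289425  239.61643995] [ 528.90968782 -107.72493382    8.19372756]
```

View pics/w6.png

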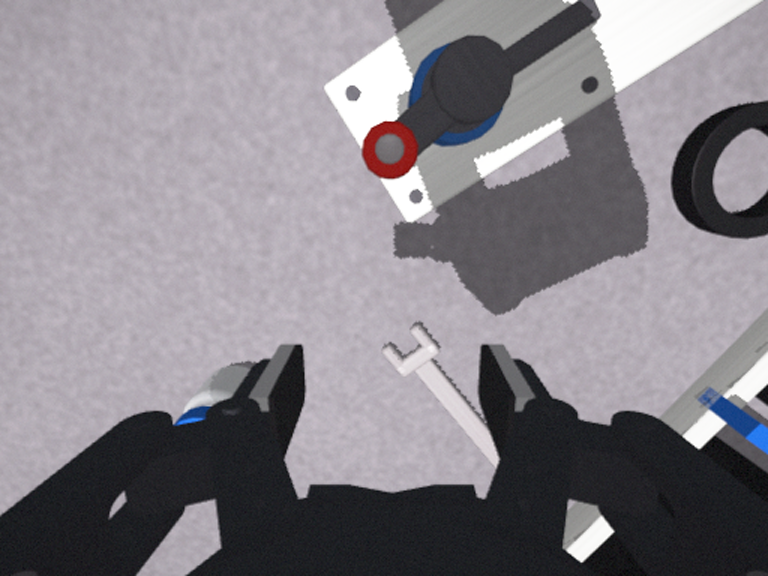

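```bash
python3 - <<'E'
from h import *
z=np.load('w6.npz'); P=z['P']; p=z['p']
c=cam('wrist')
m=np.zeros((384,512),bool); m[20:85,285:345]=1
g=P[m]; r=g[(g[:,2]>95)&(g[:,2]<125)]; print(np.percentile(r[:,2],[3,50,97]))
gray=p.mean(2); top=m&(abs(P[...,2]-np.percentile(r[:,2],90))<3.5)
cn,_=cv2.findContours(top.astype(np.uint8),cv2.RETR_EXTERNAL,cv2.CHAIN_APPROX_NONE); cn=max(cn,key=cv2.contourArea)
b=P[top]; print('hub',len(b),b.mean(0),(b.min(0)+b.max(0))/2, circ(b[np.hypot(*(b[:,:2]-b[:,:2].mean(0)).T)>13]))
e=P[cn[:,0,1],cn[:,0,0]]; print('edge circ',circ(e))
k=onz(c,260.1,99.6,154); print('knob',k)
s=ctrl.sense(); t=s['eef_pos'];a0=np.array(s['ee_rot'][1:3]); a0/=np.linalg.norm(a0); X=2*a0[0]*a0-[1,0]; Y=2*a0[1]*a0-[0,1]
d=k[:2]-t[:2]; print('knob shift',d@X,d@Y)
E
```

```text
[103.10344463 106.39334135 107.78915772]
hub 2561 [541.18161202 -60.84261775 106.39754027] [541.46771833 -64.50436945 106.37703763] [541.29782606 -60.94311346  16.21975388]
edge circ [541.50996285 -60.61804216  18.49650788]
knob [ 529.37388195 -107.15400265  154.        ]
knob shift 73.52291987377328 0.4020205189125877
```

>>> {"fn": "move_arm", "kwargs": {
  "series": [
    [[40,0,0],0,0.7],
    [[74,0,0],0,0.7],
    [[74,0,0],0,0.7],
    [[74,0,30],0,0.7],
    [[74,0,55],0,0.7],
    [[74,0,68],0,0.7],
    [[74,0,68],0,0.7]
  ],
  "force": 25
}}

```text
time_s: 10.4
eef_pos: [528.9, -107.8, 190.0]
ee_rot: [-0.001, 0.46, 0.888, -0.0]
force: [0.1, -0.0, 0.5]
grip_width: 0.7
```

```bash
python3 - <<'E'
from h import *
s=ctrl.sense();t=s['eef_pos']; print(s['time_s'],t,s['grip_width'],s['force'])
ims=[]
for n in ['scene','side','wrist']:
    c=cam(n); p,dd=ctrl.capture(n); u,v=map(int,proj(c,(530,-108,135)))
    v0=min(max(v-50,0),284);ims.append(cv2.resize(p[v0:v0+100,u-45:u+45],None,fx=2.8,fy=2.8,interpolation=cv2.INTER_CUBIC))
save('i7.png',np.hstack(ims),1)
E
```

```text
10.4 [ 528.85504436 -107.81113183  189.9943148 ] 0.7004630257231421 [ 0.08506232 -0.03184974  0.52240649]
```

View pics/i7.png

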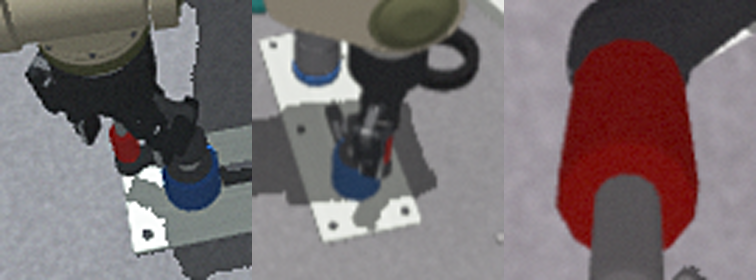

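>>> {"fn": "move_arm", "kwargs": {
  "series": [
    [[0,0,0],0,0.3],
    [[0,0,0],0,0.1],
    [[0,0,0],0,0.1],
    [[0,0,0],0,0.1],
    [[0,0,0],0,0.1],
    [[0,0,0],0,0.1]
  ]
}}

```text
time_s: 11.3
eef_pos: [528.7, -108.1, 190.4]
ee_rot: [0.0, 0.46, 0.888, -0.0]
force: [-1.1, -2.0, 0.0]
grip_width: 0.238
```

```bash
cat >> h.py <<'E'
def look(nm):
    s=ctrl.sense();t=s['eef_pos']; print(s['time_s'],t.round(1),'grip',round(s['grip_width'],3),'F',s['force'].round(2),'j6',s['joints'].round(2))
    C=np.array([541.5,-60.4]); w=t[:2]-C; print('tcp ang',np.degrees(np.arctan2(w[1],w[0])).round(1),'r',np.hypot(*w).round(1))
    ims=[]
    for n in ['scene','side','wrist']:
        c=cam(n); p,dd=ctrl.capture(n); P=pts(c,dd.astype(float))
        q=P[(np.hypot(P[...,0]-C[0],P[...,1]-C[1])<15)&(p.max(2)<110)&(P[...,2]>75)&(P[...,2]<135)]
        if len(q)>5: print(n,'hub z',len(q),np.percentile(q[:,2],[25,50,75,90]).round(1))
        if n=='wrist': ims.append(cv2.resize(p,(373,280)))
        else:
            u,v=map(int,proj(c,(541,-60,110))); ims.append(cv2.resize(p[v-40:v+60,u-35:u+35],None,fx=2.8,fy=2.8,interpolation=cv2.INTER_CUBIC))
    save(nm,np.hstack(ims),1)
E
python3 -c "
from h import *
look('i8.png')"
```

```text
11.3 [ 528.7 -108.1  190.4] grip 0.238 F [-1.09 -1.99  0.  ] j6 [-0.42  0.46  1.6  -0.    1.08 -1.03]
tcp ang -105.1 r 49.4
scene hub z 78 [105.4 106.  107.1 108.4]
side hub z 34 [105.4 106.5 107.7 109. ]
wrist hub z 2362 [106.2 106.6 107.  107.4]
```

View pics/i8.png

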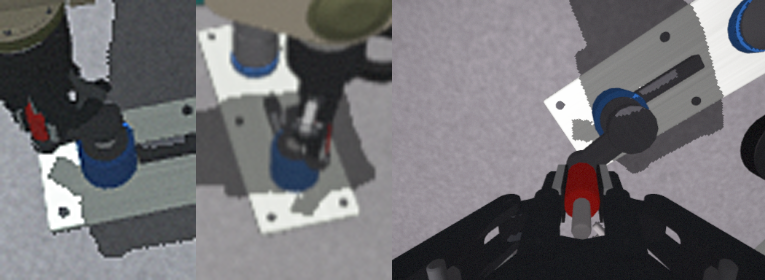

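```bash
cat > arc.py <<'E'
import sys,json,numpy as np
a0,step,n,hold=map(float,sys.argv[1:5]); z=float(sys.argv[5]) if len(sys.argv)>5 else 0
X=np.array([-.577,.817]);Y=np.array([.817,.577]); f=lambda a:50*np.array([np.cos(np.radians(a)),np.sin(np.radians(a))])
o=[]
for i in list(range(1,int(n)+1))+[int(n)]*int(hold):
    d=f(a0+step*i)-f(a0); o.append([[round(float(d@X),1),round(float(d@Y),1),round(z*i/n,1)],0,0.1])
print(json.dumps(o))
E
python3 arc.py -105 10 8 2
```

```text
[[[-6.2, 6.1, 0.0], 0, 0.1], [[-11.2, 13.3, 0.0], 0, 0.1], [[-14.9, 21.1, 0.0], 0, 0.1], [[-17.2, 29.6, 0.0], 0, 0.1], [[-18.0, 38.2, 0.0], 0, 0.1], [[-17.3, 46.9, 0.0], 0, 0.1], [[-15.1, 55.4, 0.0], 0, 0.1], [[-11.4, 63.3, 0.0], 0, 0.1], [[-11.4, 63.3, 0.0], 0, 0.1], [[-11.4, 63.3, 0.0], 0, 0.1]]
```

>>> {"fn": "move_arm", "kwargs": {
  "series": [
    [[-6.2,6.1,0],0,0.1],
    [[-11.2,13.3,0],0,0.1],
    [[-14.9,21.1,0],0,0.1],
    [[-17.2,29.6,0],0,0.1],
    [[-18,38.2,0],0,0.1],
    [[-17.3,46.9,0],0,0.1],
    [[-15.1,55.4,0],0,0.1],
    [[-11.4,63.3,0],0,0.1],
    [[-11.4,63.3,0],0,0.1]
  ]
}}

```text
time_s: 12.58
eef_pos: [587.4, -79.7, 190.3]
ee_rot: [-0.0, 0.46, 0.888, 0.001]
force: [-0.5, 2.9, -0.4]
grip_width: 0.238
```

```bash
python3 -c "
from h import *
look('i9.png')"; python3 arc.py -25 10 9 1
```

```text
12.575 [587.4 -79.7 190.3] grip 0.238 F [-0.46  2.94 -0.45] j6 [-0.33  0.56  1.43  0.    1.15 -0.95]
tcp ang -22.9 r 49.8
side hub z 78 [106.1 108.5 109.6 110.9]
wrist hub z 1663 [108.  108.4 108.8 109.2]
[[[5.0, 7.2, 0.0], 0, 0.1], [[11.1, 13.3, 0.0], 0, 0.1], [[18.2, 18.4, 0.0], 0, 0.1], [[26.1, 22.1, 0.0], 0, 0.1], [[34.5, 24.4, 0.0], 0, 0.1], [[43.2, 25.2, 0.0], 0, 0.1], [[51.9, 24.5, 0.0], 0, 0.1], [[60.3, 22.2, 0.0], 0, 0.1], [[68.2, 18.6, 0.0], 0, 0.1], [[68.2, 18.6, 0.0], 0, 0.1]]
```

View pics/i9.png

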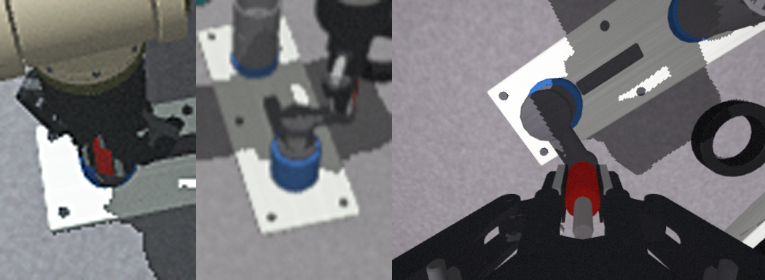

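>>> {"fn": "move_arm", "kwargs": {
  "series": [
    [[5,7.2,0],0,0.1],
    [[11.1,13.3,0],0,0.1],
    [[18.2,18.4,0],0,0.1],
    [[26.1,22.1,0],0,0.1],
    [[34.5,24.4,0],0,0.1],
    [[43.2,25.2,0],0,0.1],
    [[43.2,25.2,0],0,0.1]
  ]
}}

```text
time_s: 13.6
eef_pos: [582.2, -30.7, 190.3]
ee_rot: [-0.0, 0.46, 0.888, -0.001]
force: [-5.3, -3.8, 0.4]
grip_width: 0.238
```

```bash
python3 -c "
from h import *
look('i10.png')"; python3 arc.py 35 10 6 1
```

```text
13.6 [582.2 -30.7 190.3] grip 0.238 F [-5.26 -3.75  0.41] j6 [-0.25  0.55  1.46 -0.    1.14 -0.87]
tcp ang 36.1 r 50.4
scene hub z 105 [ 99.2 100.1 101.3 101.9]
side hub z 73 [ 99.1 101.2 102.4 104.3]
wrist hub z 1821 [100.3 100.7 101.1 101.4]
[[[8.7, -0.7, 0.0], 0, 0.1], [[17.1, -2.9, 0.0], 0, 0.1], [[25.0, -6.6, 0.0], 0, 0.1], [[32.2, -11.6, 0.0], 0, 0.1], [[38.4, -17.7, 0.0], 0, 0.1], [[43.4, -24.8, 0.0], 0, 0.1], [[43.4, -24.8, 0.0], 0, 0.1]]
```

View pics/i10.png

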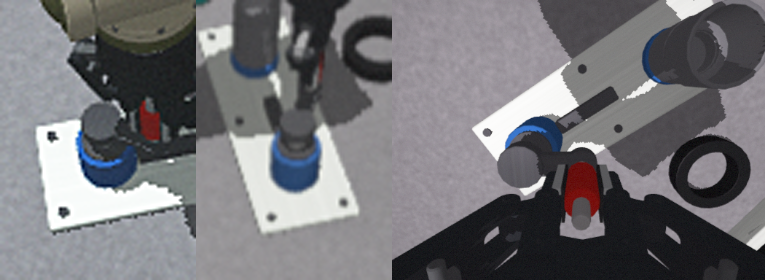

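```bash
python3 arc.py 35 -11 9 0 3.6; python3 arc.py -64 -11 9 0 3.6;python3 arc.py -163 -11 9 0 3.6;python3 arc.py -262 -11 8 2 3.2
```

```text
[[[-9.5, -1.0, 0.4], 0, 0.1], [[-18.7, -3.7, 0.8], 0, 0.1], [[-27.2, -8.2, 1.2], 0, 0.1], [[-34.7, -14.2, 1.6], 0, 0.1], [[-40.9, -21.5, 2.0], 0, 0.1], [[-45.6, -29.9, 2.4], 0, 0.1], [[-48.6, -39.0, 2.8], 0, 0.1], [[-49.8, -48.5, 3.2], 0, 0.1], [[-49.2, -58.0, 3.6], 0, 0.1]]
[[[2.4, -9.3, 0.4], 0, 0.1], [[6.6, -17.9, 0.8], 0, 0.1], [[12.3, -25.6, 1.2], 0, 0.1], [[19.4, -32.0, 1.6], 0, 0.1], [[27.6, -37.0, 2.0], 0, 0.1], [[36.6, -40.3, 2.4], 0, 0.1], [[46.1, -41.9, 2.8], 0, 0.1], [[55.7, -41.6, 3.2], 0, 0.1], [[65.0, -39.5, 3.6], 0, 0.1]]
[[[8.8, 3.9, 0.4], 0, 0.1], [[16.7, 9.3, 0.8], 0, 0.1], [[23.3, 16.2, 1.2], 0, 0.1], [[28.6, 24.2, 1.6], 0, 0.1], [[32.2, 33.1, 2.0], 0, 0.1], [[34.1, 42.5, 2.4], 0, 0.1], [[34.2, 52.1, 2.8], 0, 0.1], [[32.4, 61.5, 3.2], 0, 0.1], [[28.8, 70.4, 3.6], 0, 0.1]]
[[[-5.2, 8.1, 0.4], 0, 0.1], [[-11.8, 15.0, 0.8], 0, 0.1], [[-19.6, 20.5, 1.2], 0, 0.1], [[-28.4, 24.5, 1.6], 0, 0.1], [[-37.7, 26.7, 2.0], 0, 0.1], [[-47.3, 27.0, 2.4], 0, 0.1], [[-56.8, 25.6, 2.8], 0, 0.1], [[-65.8, 22.4, 3.2], 0, 0.1], [[-65.8, 22.4, 3.2], 0, 0.1], [[-65.8, 22.4, 3.2], 0, 0.1]]
```

>>> {"fn": "move_arm", "kwargs": {
  "series": [
    [[-9.5,-1.0,0.4],0,0.1],
    [[-18.7,-3.7,0.8],0,0.1],
    [[-27.2,-8.2,1.2],0,0.1],
    [[-34.7,-14.2,1.6],0,0.1],
    [[-40.9,-21.5,2.0],0,0.1],
    [[-45.6,-29.9,2.4],0,0.1],
    [[-48.6,-39.0,2.8],0,0.1],
    [[-49.8,-48.5,3.2],0,0.1],
    [[-49.2,-58.0,3.6],0,0.1],
    [[-49.2,-58.0,3.6],0,0.1]
  ]
}}

```text
time_s: 15.0
eef_pos: [562.9, -105.3, 186.8]
ee_rot: [-0.0, 0.46, 0.888, -0.001]
force: [-3.2, -1.4, -0.7]
grip_width: 0.233
```

```bash
python3 -c "
from h import *
look('i11.png')"
```

```text
15.0 [ 562.9 -105.3  186.8] grip 0.233 F [-3.22 -1.43 -0.72] j6 [-0.39  0.53  1.5  -0.    1.11 -1.  ]
tcp ang -64.6 r 49.8
scene hub z 11 [96.5 97.3 98.1 98.3]
side hub z 66 [ 97.5  98.7 100.1 101.3]
wrist hub z 2442 [97.4 97.9 98.3 98.7]
```

>>> {"fn": "move_arm", "kwargs": {
  "series": [
    [[2.4,-9.3,0.4],0,0.1],
    [[6.6,-17.9,0.8],0,0.1],
    [[12.3,-25.6,1.2],0,0.1],
    [[19.4,-32.0,1.6],0,0.1],
    [[27.6,-37.0,2.0],0,0.1],
    [[36.6,-40.3,2.4],0,0.1],
    [[46.1,-41.9,2.8],0,0.1],
    [[55.7,-41.6,3.2],0,0.1],
    [[65.0,-39.5,3.6],0,0.1],
    [[65.0,-39.5,3.6],0,0.1]
  ]
}}

```text
time_s: 16.4
eef_pos: [493.4, -72.9, 182.9]
ee_rot: [-0.001, 0.46, 0.888, 0.001]
force: [-0.7, 1.5, -0.2]
grip_width: 0.238
```

```bash
python3 -c "
from h import *
look('i12.png')"
```

```text
16.4 [493.4 -72.9 182.9] grip 0.238 F [-0.66  1.53 -0.24] j6 [-0.38  0.39  1.73  0.    1.02 -1.  ]
tcp ang -165.5 r 49.7
scene hub z 106 [93.4 94.3 95.4 96.1]
side hub z 61 [93.8 95.2 96.6 97.8]
wrist hub z 1384 [94.6 95.  95.4 95.7]
```

View pics/i12.png

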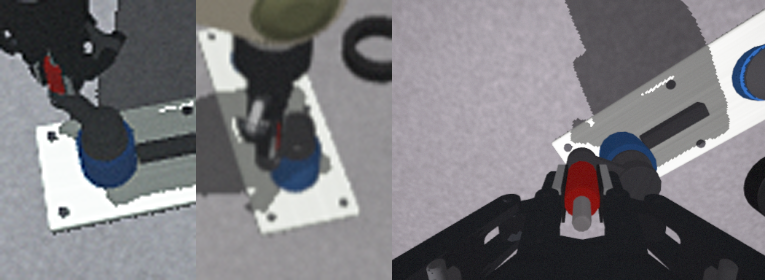

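>>> {"fn": "move_arm", "kwargs": {
  "series": [
    [[8.8,3.9,0.4],0,0.1],
    [[16.7,9.3,0.8],0,0.1],
    [[23.3,16.2,1.2],0,0.1],
    [[28.6,24.2,1.6],0,0.1],
    [[32.2,33.1,2.0],0,0.1],
    [[34.1,42.5,2.4],0,0.1],
    [[34.2,52.1,2.8],0,0.1],
    [[32.4,61.5,3.2],0,0.1],
    [[28.8,70.4,3.6],0,0.1],
    [[28.8,70.4,3.6],0,0.1]
  ]
}}

```text
time_s: 17.8
eef_pos: [535.9, -10.3, 179.6]
ee_rot: [0.001, 0.46, 0.888, -0.0]
force: [2.0, -5.6, 0.6]
grip_width: 0.237
```

```bash
python3 -c "
from h import *
look('i13.png')"
```

```text
17.8 [535.9 -10.3 179.6] grip 0.237 F [ 1.95 -5.62  0.6 ] j6 [-0.24  0.47  1.62 -0.    1.05 -0.85]
tcp ang 96.3 r 50.4
scene hub z 102 [91.  92.1 92.7 94. ]
side hub z 62 [91.3 92.6 94.7 95.8]
wrist hub z 169 [92.2 92.5 92.9 93.2]
```

View pics/i13.png

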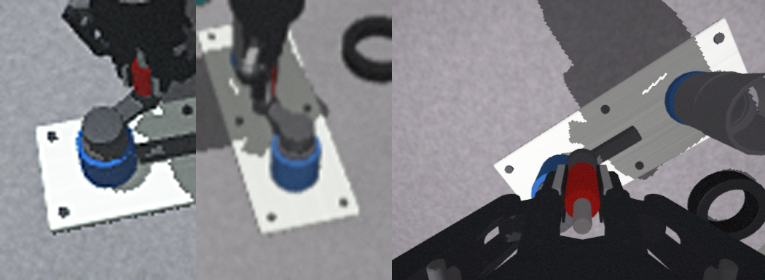

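>>> {"fn": "move_arm", "kwargs": {
  "series": [
    [[-5.2,8.1,0.4],0,0.1],
    [[-11.8,15.0,0.8],0,0.1],
    [[-19.6,20.5,1.2],0,0.1],
    [[-28.4,24.5,1.6],0,0.1],
    [[-37.7,26.7,2.0],0,0.1],
    [[-47.3,27.0,2.4],0,0.1],
    [[-56.8,25.6,2.8],0,0.1],
    [[-65.8,22.4,3.2],0,0.1],
    [[-65.8,22.4,3.2],0,0.1],
    [[-65.8,22.4,3.2],0,0.1]
  ]
}}

```text
time_s: 19.2
eef_pos: [590.8, -50.8, 175.7]
ee_rot: [-0.002, 0.46, 0.888, -0.0]
force: [-5.9, -1.9, -0.5]
grip_width: 0.236
```

```bash
python3 -c "
from h import *
look('i14.png')
c=cam('wrist'); p,d=ctrl.capture('wrist'); save('w14.png',p,1)
for n in ['scene','side','wrist']:
    c=cam(n); p,dd=ctrl.capture(n); P=pts(c,dd.astype(float)); r=P[(P[...,2]>109)&(P[...,2]<119)&(np.hypot(P[...,0]-607,P[...,1]-96)<32)]
    if len(r)>20: print(n,'nested',len(r),circ(r),np.percentile(r[:,2],[50,95]))
"
```

```text
19.2 [590.8 -50.8 175.7] grip 0.236 F [-5.91 -1.93 -0.47] j6 [-0.28  0.58  1.44  0.    1.12 -0.9 ]
tcp ang 11.1 r 50.2
scene hub z 20 [89.2 89.6 90.4 91.2]
side hub z 61 [89.  90.4 91.7 92.6]
wrist hub z 1402 [89.8 90.1 90.6 90.9]
scene nested 112 [608.12253312  93.42550658  25.00748318] [113.12510454 115.67359412]
side nested 70 [607.86367845  94.387929    24.50498969] [113.58933693 117.80364032]
wrist nested 1615 [606.38642508  94.36002645  24.44542059] [113.45768697 114.98361812]
```

View pics/i14.png

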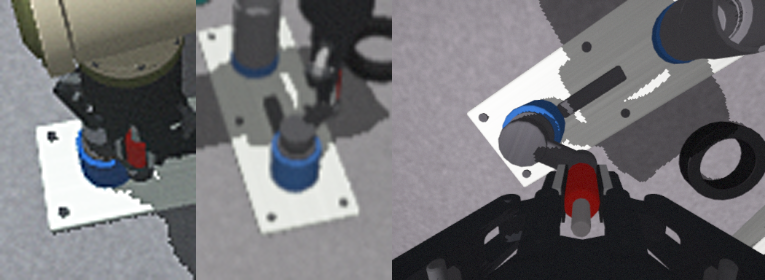

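```bash
python3 -c "
from h import *
s=ctrl.sense(); print(s['time_s'],s['dq'].round(4),s['grip_width'],s['force'])
print(ctrl.finish_job())"
```

```text
19.55 [ 0.0001 -0.0012 -0.0008  0.0003 -0.0017 -0.0011] 0.2379822425698758 [-6.34048763 -1.28732287  0.0806429 ]
the job is handed in; nothing more can be done
None
```

I handed the job in at 19.6 s, with the grey cup nested and released and the gripper still holding the crank knob. The system gave no verdict.

**Cup:** After I let go, the wrist camera put its rim at about 114 mm. That is the fully home height, and its axis was within about 0.5 mm of the seated cup's. At the end the scene and side cameras still agreed with their earlier readings to about 1 mm. The final wrist reading was about 2.4 mm off in y, but that view of the cup was cut off.

**Bolt:** Turning it backward raised the bolt head from 106.6 to 108.4 mm. It was down to 100.7 mm after the next 60°, so the drop came somewhere inside that step.

From there I turned it forward 385°, and it sank steadily by about 10 mm per turn to 90.1 mm. Because the drop fell inside a 60° step, the forward turn past the thread start is only known to be 325° to 385° (0.90 to 1.07 turns). Both ends lie within the allowed 0.84 to 1.13 turns.

**At hand-in:** The arm was at rest and the fingers were closed on the knob, with about 6 N of side force. No bystander was touched that I know of. I did not measure the bystanders' positions again at the end.

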